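# Clamp a prop lantern with the cam lever and take its catalogue picture

## Task

Clamp the black lantern in the photo stand: swing the red cam lever clockwise by its black knob until the rubber pad has pushed the lantern up against the fence and just grips it firmly, without squeezing it hard, and let go of the lever. Then take the picture with the green shutter button: press it to its halfway stop, pause there for about a second, then press it fully down and let it come up again. Leave the lantern standing upright without touching it yourself, do not strike the light bar, and leave the other things on the table where they are.

Things in the scene. Friction and masses are not known exactly. Their poses are not given: they have to be found in the camera images.
- stand: White photo stand fixed to the table, base plate 165 x 300 x 12 mm. Its origin is on the table under the middle of the lantern's place; its x axis points away from the robot side (the open side, where the lever is worked from, is -x), its y axis runs from the cam towards the fence, z up. All the parts of the clamp turn with it.
- cam_pivot (a point): Point on the vertical axis of the cam lever at the height of the middle of the knob (75 mm above the table), 125 mm to -y of the stand's origin.
- cam_lever (a joint): Angle of the cam lever, 0 (fully open, lever pointing 0.85 rad to the -y side of the stand's -x direction) to 1.9 rad, growing clockwise seen from above, so that the knob comes past the stand's -x direction towards the lantern's side. The lever drives a steel eccentric cam with an even rise: the jaw advances by 16 mm per radian. It stays where it is left; moving it empty takes a steady 3 to 4 N at the knob.
- lever_knob (a point): Centre of the black knob, 20 mm in diameter and 36 mm high (58 to 94 mm above the table), that stands upright at the end of the red lever, 70 mm from the lever's axis. It spins freely on the lever, so a grasp on it need not turn with it. It lies under the light bar: come from the stand's -x side with the tool leaning about 40 degrees.
- jaw: Aluminium jaw with a sprung rubber pad, 40 mm wide, 15 to 45 mm above the table, which moves along the stand's +y as the lever turns. At lever angle 0 the pad stands 4 to 7 mm from the lantern. Once the lantern is also against the fence, the pad's spring gives 6 N of grip for each millimetre of further jaw travel, and each newton of grip adds about 0.23 N to the force at the knob. A firm, gentle grip is 4 to 16 N; above 22 N the lantern is damaged.
- fence: Upright aluminium stop, 70 mm wide and 60 mm high, fixed on the stand on the +y side of the lantern; its origin is 12 mm above the table, at the foot of the face that looks at the lantern. It is set differently each time, so the gap to the lantern is 5 to 16 mm; the reading is too coarse to close the gap by, only the feel of the lever tells.
- lantern: Small black metal lantern with glass panes, 64 x 64 mm at the foot (74 mm at the eaves), 142 mm high, about 0.4 kg, standing loose on the stand's plate between pad and fence; origin at the centre of its underside.
- light_bar: Black LED light bar over the lever and knob, fixed to the stand on two columns at its +x side. The bar runs along the stand's y, 310 mm long from y = -205 to +105 mm, 50 mm deep from x = -80 to -30 mm in the stand's frame, underside 245 mm above the table, top 269 mm. Its two arms lead back at y = -180 and +80 mm to columns at x = 80 mm. Origin 12 mm above the stand's origin.
- button_top (a point): Centre of the top face of the green shutter button, 30 mm in diameter, upright, 53 mm above the table on a grey box 70 x 70 x 36 mm (the similar grey box with a black round knob is only a dimmer). It goes down 5 mm with 1 to 2.5 N to its halfway stop; beyond that it takes 7 N to start and 10 N to go the second 5 mm to the bottom. It springs back.
- first_stage (a joint): Travel of the green button in its first stage, 0 (up) to 0.005 m (halfway stop).
- second_stage (a joint): Travel of the green button in its second stage beyond the halfway stop, 0 to 0.005 m (fully down).
- candlestick: Brass candlestick, 70 mm wide, 128 mm high, origin under its foot. A bystander.
- cake_stand: Metal cake stand, plate 170 mm in diameter, 102 mm high, origin under its foot. A bystander.
- canister: Can with orange label, 66 mm in diameter, 140 mm high, origin under its foot. A bystander.
- spray_bottle: White bottle with blue label, 60 mm in diameter, 180 mm high, origin under its foot. A bystander.
- bulb_carton: Cardboard carton 70 x 70 x 100 mm, origin under its foot. A bystander.
- tape_roll: Roll of amber packing tape lying flat, 96 mm in diameter, 25 mm high, origin under it. A bystander.
There are look-alikes about, which are no part of the job. Leave any pink look-alike of the lantern alone. What is shaped like the part that bears button_top but purple is not meant.

How it is judged:
On the way, in this order (a step that is already met when the one before it is completed fails the run):
1. the lantern is gripped between pad and fence with 4 to 16 N, the fingers off the lever (contact force between jaw and lantern between 4 and 16 N and contact force between fence and lantern above 3 N and contact force between stand and the fingers below 0.1 N), for 0.3 s.
2. the shutter button is held at its halfway stop for half a second (value of joint first_stage above 0.0035 m and value of joint second_stage below 0.0015 m), for 0.5 s.
3. the shutter button is pressed fully down while the lantern is gripped (value of joint second_stage above 0.0038 m and contact force between jaw and lantern between 4 and 16 N and contact force between fence and lantern above 3 N), for 0.1 s.
At the end, for the whole second after the job is handed in: The lantern stands upright (within 0.06 rad) and still, gripped between pad and fence with 4 to 16 N (over 3 N at the fence), and the shutter button is up again (each stage within 1.2 mm) (contact force between jaw and lantern between 4 and 16 N and contact force between fence and lantern above 3 N and angle between lantern's own z axis and vertical below 0.06 rad and linear speed of lantern below 0.01 m/s and value of joint each of first_stage, second_stage below 0.0012 m); the robot touches nothing.
It fails at once if the lantern is squeezed with more than 22 N (contact force between jaw and lantern above 22 N).
It fails at once if the shutter is fired (second stage past 3 mm) before the lantern is gripped (value of joint second_stage above 0.003 m and contact force between jaw and lantern below 2 N).
It fails at once if the robot touches the lantern (contact force between lantern and the arm above 1 N or contact force between lantern and the fingers above 1 N).
It fails at once if the robot strikes the light bar (contact force between light_bar and the arm above 3 N or contact force between light_bar and the fingers above 3 N).
It fails at once if a bystander is moved by more than 20 mm (distance of any of candlestick, cake_stand, canister, spray_bottle, bulb_carton, tape_roll from where it was at the start of the episode above 0.02 m).
It also fails if it takes over 72 s, if anything falls off the work surface, if the arm or the gripper's body presses on something with over 40 N, if the wrist force passes 120 N, or if a joint passes its speed limit or range.

## Robot

A 7-joint arm with a two-finger parallel gripper is mounted at the origin on the work surface. World frame = base frame: x ahead of the robot, y to its left, z up, the work surface at z = 0. Lengths are in m, angles in rad, forces in N, time in s.
With the tool pointing down it reaches from about 0.425 to 0.875 m from the base axis. Payload 8.4 kg.
Tool frame: the origin (TCP) lies midway between the tips of the shut fingers; the grasp point (between the pads) lies 19 mm behind it (grip_point_offset is the z of the grasp point in the tool frame, in m); z points along the fingers, x is the direction in which the jaws open and shut, and the axes are right-handed (so a half turn about z gives the same grasp; the last joint's range is limited). The gripper opens to 87 mm and grips with 3 to 60 N. Pads are 19 mm wide; open, the fingers measure 117 mm over their backs; the gripper's body (75 mm by 190 mm) begins 51 mm behind the grasp point.
Start: joints at [-1.37, 0.333, 0.04, 1.465, -0.013, 1.343, -0.059], TCP at [0.192, 0.621, 0.223] pointing down, gripper open.
Joint ranges: [-2.58, 2.58], [-0.38, 2.09], [-1.3, 1.39], [0.25, 2.4], [-1.5, 4.64], [0.08, 2.09], [-2.65, 2.65]. Speed limits (rad/s): [2.22, 2.22, 2.79, 2.79, 3.14, 3.14, 3.14].

## Interface

Orientations are given as a 3x3 rotation matrix whose columns are the frame's x, y, z axes.
In Python, from rig import move_ptp, move_linear, move_j, move_gripper, dwell, solve_ik, get_image, camera_model, IKError, sign_off, masks_of, read_t, read_qpos, read_joint_vel, read_joint_efforts, read_ee_pos, read_tool_rot, read_wrist_force, read_moment, read_gripper_width, grip_point_offset gives the robot as it stands. The module is installed in compiled form; this text tells all that it offers. Calls block until the motion is done:
- move_ptp(position, orientation): joint-space move of the TCP to a pose.
- move_linear(position, orientation=None, rate=0.15, until_force=None): straight line of the TCP; orientation=None keeps the orientation; rate is the mean speed in m/s. With until_force (N) it stops when the force on the tool has changed by that much, and returns True; else False.
- move_j(angles): joint-space move.
- move_gripper(opening, force=None): finger opening in m; force is the grip in N (None keeps the last); returns when the fingers have stopped.
- dwell(seconds).
- solve_ik(position, orientation): joint angles nearest the present ones, or None.
- get_image(name): name is "scene" or "top" or "wrist"; returns (picture, depth): 384x512x3 uint8, blue, green, red; 384x512 float32, m along the optical axis (not along the pixel's ray), 0 where there is no reading.
- camera_model(name): a dict with "vfov" (degrees; the focal length in pixels is half the picture's height over the tangent of half this angle, whatever the lens; pixels are square), "cx", "cy" (the principal point, pixels), "rvec" (rotation vector, rad) and "tvec" (3), from world to camera coordinates, as OpenCV has them. Camera axes: x right, y down, z forward; pixel columns grow to the right and rows downward; lengths in m; the calibration is good to about 2 mm. A picture is of the moment at which its call begins: read the wrist's pose just before it. camera_model takes no time and is no camera call; for the wrist camera it gives the pose at the moment of the call.
A pose or a line that the arm cannot do raises IKError and nothing moves.
- sign_off(): hands the job in, once; it reports no verdict.
Trained networks look in the newest picture that a camera, given by its name, has taken for a name from the list of things; names that differ only in an ending like _2 or _b are one class to them, and where a whole thing is asked for, a point or a joint stands for the part that bears it (a point fixed in the world has none). Each returns a list of dicts, best first, with "p" (0 to 1); they miss things now and then, are a little off and sometimes report something else, mostly with a low value. They report only what shows in the picture. A call takes as long as a camera call. They do not tell look-alikes from the thing itself.
- masks_of(camera, name): "pixels" (384x512 bool, what is visible of it) and "centre" ([row, column] in pixels, amid what is visible of it).
Readings, each from a call of its own:
- read_t(): time.
- read_qpos(): joint angles.
- read_joint_vel(): joint speeds.
- read_joint_efforts(): joint torques, N m.
- read_ee_pos(): TCP position.
- read_tool_rot(): TCP orientation.
- read_wrist_force(): force on the tool from outside, world axes, zero at the start.
- read_moment(): the same for the moment, N m.
- read_gripper_width(): finger opening in m.
Only numpy, scipy, OpenCV 4.12 (cv2) and the standard library are available. Lean on these libraries where they do the work, as an engineer would, in place of code of your own. Each camera call takes 0.05 s, during which the arm holds its last target.

## Working session

There is one attempt and no reset: what is moved stays moved. The work goes in short steps, each a Python script; the robot and the scene stay as the last script left them, time stands still between calls to the robot, and variables do not carry over. Pictures are saved under pics/ and viewed, and the job is handed in when it is done.

```bash
mkdir -p pics; ls; python3 - <<'E'
from rig import *
import cv2
for n in("scene","top","wrist"):
    im,d=get_image(n); cv2.imwrite(f"pics/{n}0.png",im)
    m=camera_model(n); print(n,m)
print(read_t(),read_ee_pos(),read_wrist_force(),grip_point_offset)
E
```

```text
pics
scene {'vfov': 42.67671391920817, 'cx': 253.38878138926728, 'cy': 194.97926994614053, 'rvec': array([ 0.64710099,  2.70270398, -1.05582293]), 'tvec': array([ 0.5132186 , -0.14027113,  2.08227809])}
top {'vfov': 56.65439937670781, 'cx': 254.20188880225484, 'cy': 194.97466174246048, 'rvec': array([ 2.00970412, -2.19231798,  0.26327443]), 'tvec': array([0.07229398, 0.58546734, 1.06244141])}
wrist {'vfov': 69.7095911118185, 'cx': 252.35979266486672, 'cy': 193.01358581259686, 'rvec': array([-2.3374413 , -1.72523603, -0.24223747]), 'tvec': array([-0.6492817 , -0.03448757,  0.39092029])}
0.15 [0.19185885 0.62066249 0.2218542 ] [ 0.68827554  0.11746665 -0.71267149] -0.0187
```

View pics/scene0.png

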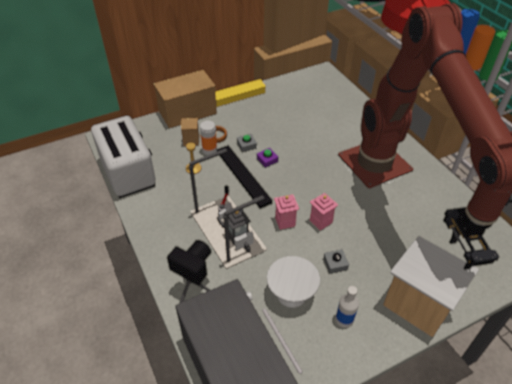

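View pics/top0.png

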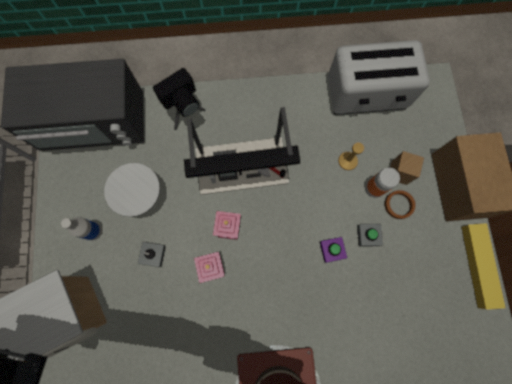

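View pics/wrist0.png

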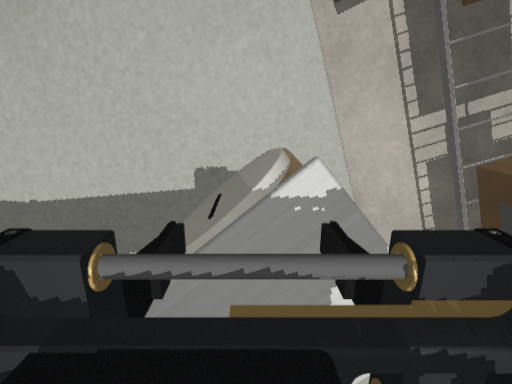

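```bash
cat > h.py <<'E'
from rig import *
import numpy as np, cv2
def cloud(name):
    im,d=get_image(name); m=camera_model(name)
    f=192/np.tan(np.radians(m['vfov'])/2)
    v,u=np.mgrid[0:384,0:512]
    P=np.stack([(u-m['cx'])/f*d,(v-m['cy'])/f*d,d],-1)
    R=cv2.Rodrigues(m['rvec'])[0]
    W=(P-m['tvec'])@R
    W[d==0]=np.nan
    return im,W
def proj(name,p):
    m=camera_model(name); f=192/np.tan(np.radians(m['vfov'])/2)
    c=cv2.Rodrigues(m['rvec'])[0]@np.array(p)+m['tvec']
    return c[:2]/c[2]*f+[m['cx'],m['cy']]
E
python3 - <<'E'
from h import *
np.set_printoptions(precision=4,suppress=True)
for cam in("top","scene"):
    im,W=cloud(cam)
    for n in["stand","light_bar","lantern","fence","jaw","lever_knob","cam_lever","button_top","candlestick","cake_stand","canister","spray_bottle","bulb_carton","tape_roll"]:
        for r in masks_of(cam,n)[:3]:
            m=r['pixels']; w=W[m]; w=w[~np.isnan(w[:,0])]
            print(cam,n,round(r['p'],2),np.round(r['centre']),m.sum(),np.median(w,0) if len(w) else None, np.percentile(w[:,2],[5,95]) if len(w) else '')
    np.save(f"{cam}.npy",W); cv2.imwrite(f"pics/{cam}_c.png",cv2.resize(im[120:290,150:450] if cam=="top" else im[130:280,150:300],None,fx=2.6 if cam=="top" else 4,fy=2.6 if cam=="top" else 4,interpolation=cv2.INTER_CUBIC))
E
```

```text
top stand 0.93 [173. 246.] 2122 [0.6667 0.0369 0.0141] [0.009  0.0564]
top light_bar 0.83 [158. 241.] 3187 [0.6482 0.0515 0.2702] [0.0071 0.2744]
top lantern 0.92 [224. 229.] 637 [0.4949 0.1117 0.1107] [0.0411 0.1345]
top lantern 0.87 [266. 206.] 632 [0.3777 0.1691 0.1173] [0.1045 0.1351]
top lantern 0.57 [190. 135.] 2351 [0.6333 0.3969 0.103 ] [0.0991 0.1064]
top lever_knob 0.66 [178. 214.] 17 [0.6573 0.1505 0.0681] [0.0431 0.0747]
top cam_lever 0.54 [168. 276.] 131 [ 0.6669 -0.0483  0.0577] [0.0455 0.0946]
top cam_lever 0.27 [229.  86.] 742 [0.5236 0.542  0.1115] [0.0017 0.1814]
top button_top 0.5 [231. 371.] 72 [ 0.438  -0.3381  0.0541] [0.0489 0.0569]
top button_top 0.5 [177. 214.] 31 [0.6586 0.1496 0.0683] [0.0375 0.0749]
top button_top 0.36 [164. 408.] 762 [ 0.637  -0.4744  0.0997] [0.0194 0.1043]
top candlestick 0.78 [156. 353.] 416 [ 0.6948 -0.3082  0.016 ] [0.0055 0.1311]
top cake_stand 0.65 [186. 130.] 2372 [0.6353 0.3971 0.103 ] [0.099  0.1064]
top spray_bottle 0.57 [230.  84.] 624 [0.5227 0.5409 0.1169] [0.0272 0.1814]
top bulb_carton 0.65 [164. 406.] 749 [ 0.6384 -0.4745
[... 838 characters left out ...]
]
scene jaw 0.5 [309. 347.] 678 [0.5418 0.5664 0.1048] [0.0112 0.1784]
scene button_top 0.57 [277. 297.] 1990 [0.6395 0.4038 0.1002] [0.0148 0.1054]
scene button_top 0.47 [155. 268.] 26 [ 0.403  -0.2115  0.0508] [0.0452 0.0577]
scene candlestick 0.67 [155. 192.] 150 [ 0.6972 -0.3071  0.0706] [0.0056 0.129 ]
scene cake_stand 0.83 [279. 296.] 1936 [0.6386 0.4036 0.1003] [0.0925 0.1054]
scene canister 0.81 [137. 207.] 497 [ 0.6013 -0.3662  0.0963] [0.0162 0.1423]
scene canister 0.25 [228. 219.] 1754 [0.7403 0.0326 0.0118] [0.005  0.0537]
scene spray_bottle 0.83 [310. 349.] 601 [0.5424 0.5668 0.1086] [0.016  0.1785]
scene bulb_carton 0.56 [130. 188.] 476 [ 0.6453 -0.458   0.0792] [0.0037 0.1033]
```

View pics/top_c.png

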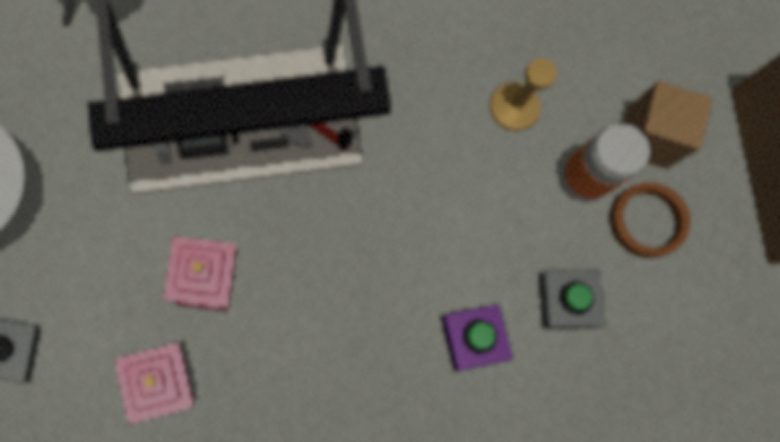

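View pics/scene_c.png

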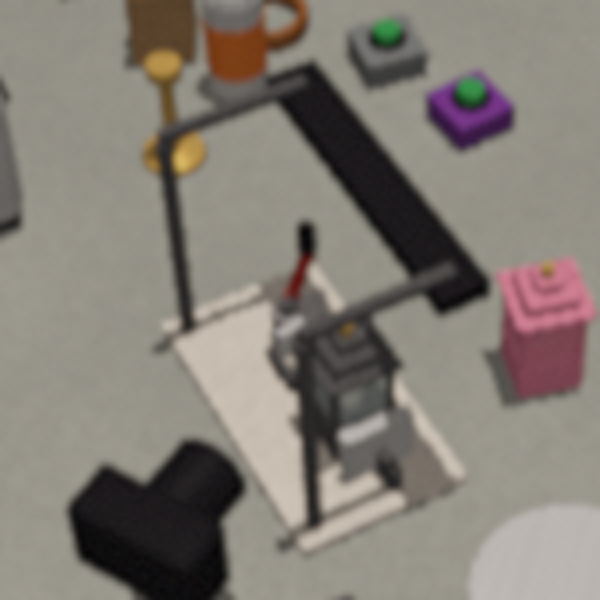

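```bash
python3 - <<'E'
from h import *
np.set_printoptions(precision=4,suppress=True)
from scipy.optimize import minimize
Wt=np.load("top.npy"); Ws=np.load("scene.npy")
for nm,W in(("top",Wt),("scene",Ws)):
    w=W.reshape(-1,3); w=w[~np.isnan(w[:,0])]
    reg=(w[:,0]>.5)&(w[:,0]<.9)&(w[:,1]>-.25)&(w[:,1]<.3)
    b=w[reg&(w[:,2]>.262)&(w[:,2]<.28)]
    print(nm,len(b))
    # score: rectangle fit of bar
    def pose(p): # th, ox, oy
        c,s=np.cos(p[0]),np.sin(p[0]); q=b[:,:2]-p[1:3]
        return q@np.array([[c,-s],[s,c]])
    def cost(p):
        q=pose(p)
        front=q[:,0]<-27   # bar region
        dx=np.maximum(abs(q[:,0]+.055)-.025,0); dy=np.maximum(abs(q[:,1]+.05)-.155,0)
        arm=np.minimum(abs(q[:,1]+.18),abs(q[:,1]-.08))
        a=np.hypot(dx,dy); ar=np.where(q[:,0]>-.05,np.hypot(np.maximum(arm-.008,0),np.maximum(q[:,0]-.09,0)),1)
        e=np.minimum(a,ar)
        # coverage: grid points of bar near data
        return np.minimum(e,.01).mean()*1000+cov(p)
    from scipy.spatial import cKDTree
    T=cKDTree(b[:,:2]); gx,gy=np.meshgrid(np.linspace(-.079,-.031,9),np.linspace(-.204,.104,50))
    G=np.c_[gx.ravel(),gy.ravel()]
    def cov(p):
        c,s=np.cos(p[0]),np.sin(p[0]); g=G@np.array([[c,s],[-s,c]])+p[1:3]
        d=T.query(g)[0]
        return np.minimum(np.maximum(d-.0015,0),.01).mean()*1000
    best=None
    for th in np.arange(-.3,.31,.1):
        for ox in(.68,.72):
            r=minimize(cost,[th,ox,.08],method="Nelder-Mead",options=dict(xatol=1e-5,fatol=1e-6,maxiter=2000,initial_simplex=np.array([[th,ox,.08],[th+.1,ox,.08],[th,ox+.03,.08],[th,ox,.05]])))
            if best is None or r.fun<best.fun: best=r
    print("bar",best.x,best.fun)
    p=best.x
    c,s=np.cos(p[0]),np.sin(p[0]); R=np.array([[c,-s],[s,c]])
    q=np.c_[(w[reg,:2]-p[1:3])@R,w[reg,2]]
    pl=q[(q[:,2]>.009)&(q[:,2]<.016)]
    h,e=np.histogram(pl[:,0],np.arange(-.15,.15,.01)); print("plate x",dict(zip(np.round(e,3),h)))
    h,e=np.histogram(pl[:,1],np.arange(-.25,.25,.02)); print("plate y",dict(zip(np.round(e,3),h)))
    lan=q[(q[:,2]>.085)&(q[:,2]<.2)&(abs(q[:,0])<.06)&(abs(q[:,1])<.06)]
    print("lantern",len(lan),lan.min(0) if len(lan) else'',lan.max(0) if len(lan) else'')
    kn=q[(q[:,2]>.06)&(q[:,2]<.1)&(q[:,0]<.02)&(q[:,1]<-.06)]
    print("knob",len(kn),np.median(kn,0)if len(kn) else'',kn.min(0) if len(kn) else'',kn.max(0) if len(kn) else'')
E
```

```text
top 2532
bar [0.0464 0.6923 0.102 ] 0.049325685462676204
plate x {np.float64(-0.15): np.int64(0), np.float64(-0.14): np.int64(0), np.float64(-0.13): np.int64(1), np.float64(-0.12): np.int64(1), np.float64(-0.11): np.int64(2), np.float64(-0.1): np.int64(0), np.float64(-0.09): np.int64(1), np.float64(-0.08): np.int64(0), np.float64(-0.07): np.int64(89), np.float64(-0.06): np.int64(209), np.float64(-0.05): np.int64(218), np.float64(-0.04): np.int64(185), np.float64(-0.03): np.int64(82), np.float64(-0.02): np.int64(71), np.float64(-0.01): np.int64(58), np.float64(0.0): np.int64(0), np.float64(0.01): np.int64(0), np.float64(0.02): np.int64(0), np.float64(0.03): np.int64(0), np.float64(0.04): np.int64(0), np.float64(0.05): np.int64(0), np.float64(0.06): np.int64(46), np.float64(0.07): np.int64(140), np.float64(0.08): np.int64(167), np.float64(0.09): np.int64(168), np.float64(0.1): np.int64(19), np.float64(0.11): np.int64(0), np.float64(0.12): np.int64(0), np.float64(0.13): np.int64(0)}
plate y {np.float64(-0.25): np.int64(0), np.float64(-0.23): np.int64(1), np.float64(-0.21): np.int64(51),
[... 2059 characters left out ...]
64(51), np.float64(-0.11): np.int64(50), np.float64(-0.09): np.int64(51), np.float64(-0.07): np.int64(53), np.float64(-0.05): np.int64(47), np.float64(-0.03): np.int64(50), np.float64(-0.01): np.int64(53), np.float64(0.01): np.int64(55), np.float64(0.03): np.int64(70), np.float64(0.05): np.int64(108), np.float64(0.07): np.int64(131), np.float64(0.09): np.int64(78), np.float64(0.11): np.int64(1), np.float64(0.13): np.int64(1), np.float64(0.15): np.int64(1), np.float64(0.17): np.int64(1), np.float64(0.19): np.int64(1), np.float64(0.21): np.int64(0)}
lantern 328 [-0.0381 -0.0265  0.0858] [0.037  0.0371 0.1501]
knob 54 [-0.0428 -0.1713  0.0761] [-0.0581 -0.1867  0.06  ] [ 0.0097 -0.114   0.0973]
```

```bash
cat >> h.py <<'E'
TH=0.045; O=np.array([0.693,0.103])
Rz=np.array([[np.cos(TH),-np.sin(TH),0],[np.sin(TH),np.cos(TH),0],[0,0,1]])
def s2w(p): return Rz@np.array(p,float)+[O[0],O[1],0]
A=np.radians(40)
def RT(sign=1,lean=A,yaw=0):
    c,s=np.cos(lean),np.sin(lean)
    z=np.array([s,0,-c]); x=np.array([0,sign,0.]); y=np.cross(z,x)
    M=np.stack([x,y,z],1)
    Y=cv2.Rodrigues(np.array([0,0,yaw],float))[0]
    return Rz@Y@M
G=0.0187
def knob(a,r=.07):
    f=a-.85
    return np.array([-r*np.cos(f),-.125+r*np.sin(f)])
def tcp(pxy,z,R,back=0):
    return s2w([pxy[0],pxy[1],z])+R[:,2]*(G-back)
E
python3 - <<'E'
from h import *
np.set_printoptions(precision=3,suppress=True)
Ws=np.load("scene.npy").reshape(-1,3)
q=(Ws-[O[0],O[1],0])@Rz
q=q[~np.isnan(q[:,0])]
f=q[(q[:,2]>.03)&(q[:,2]<.075)&(abs(q[:,0])<.04)&(q[:,1]>.0)&(q[:,1]<.1)]
for z in np.arange(.03,.075,.01):
    k=f[(f[:,2]>z)&(f[:,2]<z+.01)]; print(z,np.sort(np.round(k[:,1],3))[-25:])
print(read_tool_rot(),read_qpos())
for sg in(1,-1):
  R=RT(sg)
  for nm,p in[("hi",tcp([-.30,-.178],.45,R)),("pre",tcp(knob(0),.082,R,.15)),("k0",tcp(knob(0),.082,R)),("k1",tcp(knob(.85),.082,R)),("k2",tcp(knob(1.6),.082,R))]:
    print(sg,nm,p,solve_ik(p,R))
E
```

```text
0.03 [0.055 0.055 0.055 0.055 0.056 0.056 0.056 0.056 0.056 0.057 0.057 0.059
 0.06  0.061 0.062 0.067 0.074 0.075 0.08  0.081 0.081 0.082 0.085 0.085
 0.088]
0.04 [0.056 0.057 0.058 0.058 0.058 0.059 0.061 0.061 0.065 0.067 0.067 0.07
 0.073 0.074 0.074 0.074 0.074 0.076 0.077 0.081 0.082 0.083 0.083 0.086
 0.087]
0.05 [0.052 0.054 0.054 0.054 0.054 0.054 0.054 0.054 0.054 0.054 0.054 0.054
 0.055 0.055 0.055 0.055 0.056 0.056 0.056 0.056 0.056 0.057 0.057 0.058
 0.059]
0.060000000000000005 [0.053 0.053 0.053 0.053 0.053 0.054 0.054 0.054 0.054 0.054 0.054 0.055
 0.055 0.055 0.055 0.056 0.056 0.056 0.056 0.056 0.056 0.056 0.057 0.057
 0.058]
0.07 [0.047 0.047 0.048 0.048 0.048 0.048 0.048 0.05  0.05  0.05  0.05  0.051
 0.051 0.052 0.052 0.052 0.054 0.054 0.054 0.055 0.056 0.056 0.056 0.056
 0.056]
[[ 0.295  0.955 -0.   ]
 [ 0.955 -0.295 -0.   ]
 [-0.    -0.    -1.   ]] [-1.37   0.333  0.04   1.465 -0.013  1.343 -0.058]
1 hi [ 0.413 -0.088  0.436] None
1 pre [ 0.571 -0.08   0.183] [-0.693 -0.342  0.728  2.327  0.372  0.393  1.408]
1 k0 [ 0.667 -0.076  0.068] [ 0.934  0.33  -0.908  2.166  1.121  0.15   0.696]
1 k1 [ 0.641 -0.024  0.068] [ 0.671  0.209 -0.726  2.245  1.239  0.111  0.423]
1 k2 [0.657 0.024 0.068] [ 0.006  0.175 -0.152  2.236  1.166  0.091  0.347]
-1 hi [ 0.413 -0.088  0.436] None
-1 pre [ 0.571 -0.08   0.183] [-0.544 -0.291  0.606  2.323  0.195  0.369 -1.581]
-1 k0 [ 0.667 -0.076  0.068] [-0.113  0.199  0.227  2.212 -1.284  0.139 -0.199]
-1 k1 [ 0.641 -0.024  0.068] [-0.601  0.151  0.616  2.301 -1.417  0.103 -0.169]
-1 k2 [0.657 0.024 0.068] [-0.89   0.215  0.818  2.274 -1.379  0.097 -0.323]
```

```bash
python3 - <<'E'
from h import *
np.set_printoptions(precision=3,suppress=True)
p=read_ee_pos(); t=read_t()
move_linear(p+[0,0,.2],rate=.4)
print(read_t()-t, read_qpos())
for sg in(1,-1):
    print(sg,solve_ik([.48,-.05,.40],RT(sg,0)),solve_ik([.48,-.05,.40],RT(sg,.5)))
E
```

```text
0.6499999999999999 [-1.378  0.32   0.056  1.082 -0.018  1.739 -0.057]
1 [-1.038 -0.163  0.931  1.574  0.131  1.664  1.514] None
-1 [-0.876 -0.125  0.807  1.571  0.091  1.657 -1.591] None
```

```bash
python3 - <<'E'
from h import *
np.set_printoptions(precision=3,suppress=True)
t=read_t()
move_j([0.1,-0.1,0,1.6,0,1.64,-1.57])
print(read_t()-t, read_qpos(),read_ee_pos())
lo=np.array([-2.58,-.38,-1.3,.25,-1.5,.08,-2.65]);hi=np.array([2.58,2.09,1.39,2.4,4.64,2.09,2.65])
t=read_t()
for lean in(25,30,35,40,45):
  for yaw in(-.5,-.25,0,.25,.5):
    R=RT(-1,np.radians(lean),yaw); out=[]
    for p in(tcp(knob(0),.082,R,.13),tcp(knob(0),.082,R),tcp(knob(.6),.082,R),tcp(knob(1.4),.082,R)):
        j=solve_ik(p,R); out.append(None if j is None else (round(float(np.min(np.minimum(j-lo,hi-j))),2),np.round(j,2).tolist()))
    if all(out): print(lean,yaw,[o[0] for o in out],out[1][1],out[3][1])
print(read_t()-t)
E
```

```text
2.6667000000000005 [ 0.099 -0.1   -0.001  1.6   -0.     1.64  -1.57 ] [ 0.448 -0.089  0.395]
25 -0.5 [0.3, 0.22, 0.1, 0.02] [-0.01, 0.27, -0.06, 1.98, 0.44, 0.55, -2.43] [-0.28, 0.24, 0.04, 2.01, 0.48, 0.6, -2.63]
25 -0.25 [0.38, 0.39, 0.34, 0.36] [0.03, 0.25, -0.03, 2.0, 0.2, 0.47, -1.93] [-0.06, 0.22, -0.13, 2.04, 0.39, 0.51, -2.26]
25 0 [0.38, 0.38, 0.34, 0.35] [0.1, 0.25, -0.02, 2.0, -0.1, 0.46, -1.37] [-0.02, 0.21, -0.09, 2.05, 0.1, 0.45, -1.71]
25 0.25 [0.42, 0.43, 0.36, 0.36] [0.15, 0.27, -0.0, 1.97, -0.37, 0.53, -0.85] [0.04, 0.22, -0.07, 2.04, -0.21, 0.47, -1.13]
25 0.5 [0.49, 0.48, 0.41, 0.4] [0.15, 0.31, 0.06, 1.92, -0.53, 0.65, -0.44] [0.06, 0.25, -0.03, 2.0, -0.44, 0.56, -0.65]
30 -0.5 [0.16, 0.02, 0.06, 0.03] [-0.07, 0.24, -0.03, 2.05, 0.63, 0.47, -2.63] [-0.84, 0.26, 0.63, 2.1, 0.41, 0.46, -2.62]
30 -0.25 [0.29, 0.27, 0.27, 0.19] [-0.01, 0.22, 0.0, 2.08, 0.31, 0.35, -2.05] [-0.11, 0.2, -0.1, 2.11, 0.57, 0.41, -2.46]
30 0 [0.29, 0.25, 0.23, 0.23] [0.12, 0.23, -0.04, 2.07, -0.17, 0.33, -1.3] [-0.03, 0.18, -0.08, 2.12, 0.15, 0.31, -1.76]
30 0.25 [0.34, 0.35, 0.3, 0.27] [0
[... 1077 characters left out ...]
0.18, 0.11] [0.42, 0.25, -0.22, 2.14, -1.12, 0.3, -0.03] [0.19, 0.18, -0.17, 2.22, -1.21, 0.19, -0.11]
40 0.5 [0.29, 0.34, 0.26, 0.24] [0.3, 0.31, 0.01, 2.06, -1.12, 0.57, 0.2] [0.15, 0.23, -0.01, 2.16, -1.2, 0.45, 0.15]
45 -0.25 [0.04, 0.03, 0.02, 0.07] [-0.84, 0.28, 0.88, 2.3, 3.31, 0.11, 1.13] [-1.02, 0.23, 0.82, 2.33, 1.9, 0.18, 2.39]
45 0 [0.0, 0.01, 0.03, 0.05] [0.6, 0.25, -0.52, 2.24, 3.24, 0.09, 1.65] [-0.34, 0.16, 0.24, 2.33, 3.01, 0.13, 1.63]
45 0.25 [0.08, 0.06, 0.09, 0.03] [1.02, 0.38, -0.85, 2.16, -1.22, 0.14, 0.2] [0.74, 0.26, -0.73, 2.26, 4.21, 0.11, 0.85]
45 0.5 [0.23, 0.1, 0.02, 0.11] [0.14, 0.33, 0.23, 2.11, -1.4, 0.66, 0.46] [1.12, 0.46, -1.06, 2.16, -0.74, 0.19, -0.1]
0.0
```

```bash
cat >> h.py <<'E'
RK=RT(-1,np.radians(35),.25)
def fmean(n=6):
    F=[]
    for _ in range(n): F.append(read_wrist_force()); dwell(.02)
    return np.mean(F,0)
E
python3 - <<'E'
from h import *
np.set_printoptions(precision=3,suppress=True)
t=read_t()
move_ptp(tcp(knob(0),.082,RK,.16),RK); print(read_t()-t)
move_gripper(.05,10)
print(read_t()-t,read_qpos(),read_ee_pos(),fmean())
im,W=cloud("wrist"); cv2.imwrite("pics/w1.png",im); np.save("w1.npy",W)
im2,_=get_image("scene"); cv2.imwrite("pics/s1.png",cv2.resize(im2[80:300,130:430],None,fx=2.6,fy=2.6))
for n in("lever_knob","cam_lever"):
  for r in masks_of("wrist",n):
    w=W[r['pixels']]; print(n,r['p'],r['centre'],r['pixels'].sum(),(np.nanmedian(w,0)-[O[0],O[1],0])@Rz)
print(proj("wrist",s2w([*knob(0),.094])),proj("wrist",s2w([*knob(0),.058])))
E
```

```text
0.9499999999999993
1.8499999999999996 [-0.017 -0.111  0.301  2.147 -0.502  0.636 -0.648] [ 0.577 -0.1    0.198] [-0.185  0.107  0.212]
lever_knob 0.89 [186.7, 249.8] 359 [-0.053 -0.179  0.091]
lever_knob 0.67 [165.0, 204.4] 12107 [-0.029 -0.102  0.012]
[252.093 179.682] [252.122 190.622]
```

View pics/w1.png

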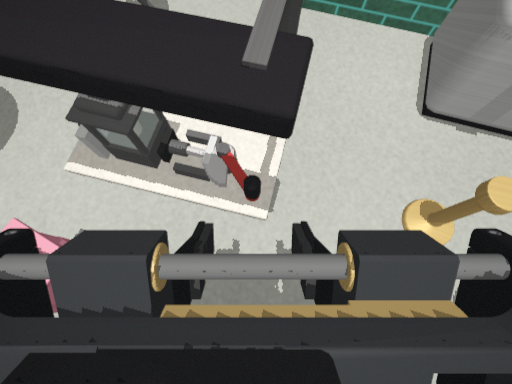

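View pics/s1.png

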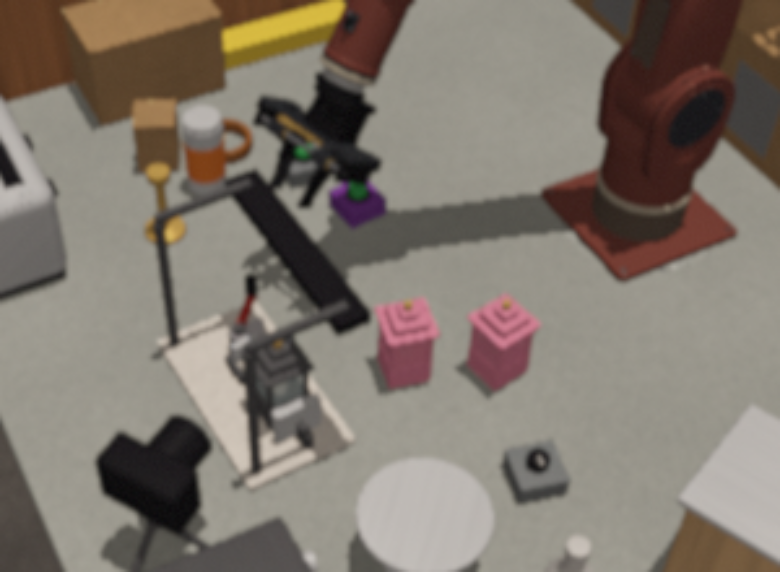

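The wrist view shows the black knob at about (252,187), at the end of the red lever. I predicted (252,180–190), so the pose holds. Next I move in.

```bash
python3 - <<'E'
from h import *
np.set_printoptions(precision=3,suppress=True)
t=read_t()
f0=fmean(4)
print(move_linear(tcp(knob(0),.082,RK),rate=.12,until_force=5), read_t()-t,read_ee_pos()-tcp(knob(0),.082,RK))
print("df",fmean(4)-f0)
im,_=get_image("wrist"); cv2.imwrite("pics/w2.png",im)
im2,_=get_image("scene"); cv2.imwrite("pics/s2.png",cv2.resize(im2[130:280,150:300],None,fx=4,fy=4))
print(move_gripper(.010,5),read_gripper_width(),"df",fmean(4)-f0,f0,read_t()-t)
E
```

```text
False 1.5500000000000007 [ 0.    -0.     0.001]
df [-0.346 -0.442 -0.226]
False 0.019786890328447267 df [-1.413  1.004  0.883] [0.408 0.13  0.001] 2.4166000000000007
```

View pics/w2.png

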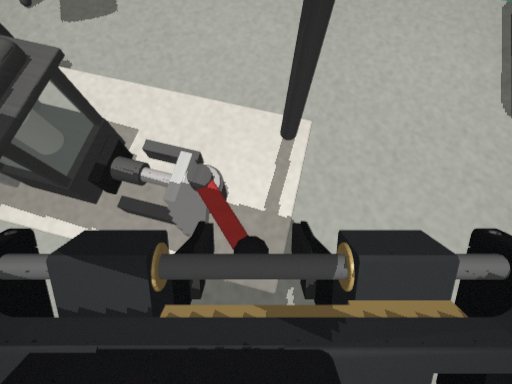

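View pics/s2.png

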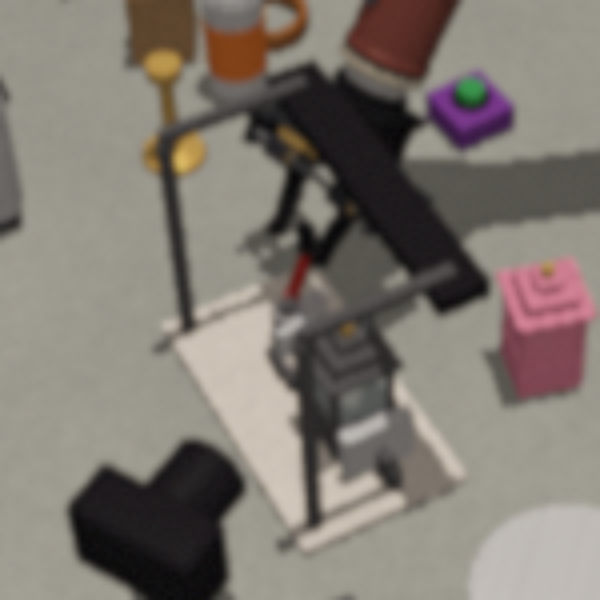

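```bash
cat >> h.py <<'E'
F0=np.array([0.408,.13,0.0])
def ft(a,F):
    f=a-.85
    tv=Rz@np.array([np.sin(f),np.cos(f),0]); rv=Rz@np.array([-np.cos(f),np.sin(f),0])
    D=np.asarray(F)-F0
    return -D@tv,-D@rv,-D[2]
def step(a,rate=.03):
    move_linear(tcp(knob(a),.082,RK),rate=rate)
def actual(): # lever angle from the TCP
    p=read_ee_pos()-RK[:,2]*G-[O[0],O[1],0]; q=Rz.T@p
    return np.arctan2(q[1]+.125,-q[0])+.85, np.hypot(q[0],q[1]+.125)
E
python3 - <<'E'
from h import *
np.set_printoptions(precision=3,suppress=True)
t=read_t()
move_gripper(.010,12)
print(read_gripper_width(),ft(0,fmean(4)))
for a in(.05,.1,.15,.2,.25,.3):
    step(a); f1=np.array(ft(a,read_wrist_force())); f=fmean(4); print(a,round(read_t()-t,2),f1,np.array(ft(a,f)),np.array(actual()))
E
```

```text
0.01975750535893607 (np.float64(-2.138930673116168), np.float64(-0.24568143041576607), np.float64(-1.2050178428858693))
0.05 0.62 [1.021 2.106 2.083] [0.75  1.699 1.412] [0.051 0.07 ]
0.1 0.95 [1.376 3.269 2.089] [0.703 3.187 2.4  ] [0.102 0.07 ]
0.15 1.28 [-0.048  3.87   3.479] [0.841 3.925 2.927] [0.152 0.07 ]
0.2 1.62 [1.732 5.535 3.31 ] [1.618 5.017 3.016] [0.202 0.07 ]
0.25 1.95 [1.184 5.945 4.227] [1.303 6.093 4.309] [0.253 0.07 ]
0.3 2.28 [0.89  7.667 5.643] [1.42  7.294 5.185] [0.301 0.07 ]
```

```bash
cat >> h.py <<'E'
N=np.array([-np.sin(.25),np.cos(.25)])
def cpos(c,off=.002): return tcp(knob(c)+off*N,.082,RK)
E
python3 - <<'E'
from h import *
np.set_printoptions(precision=2,suppress=True)
t=read_t()
move_gripper(.024,12)
print(read_gripper_width(),actual())
S=np.array([read_wrist_force() for _ in range(5)]);print(read_t()-t);
F=[]
for _ in range(10): F.append(read_wrist_force()); dwell(.01)
F=np.array(F); print("zero",F.mean(0),F.std(0),S.std(0)); f0=F.mean(0)
np.save("f0.npy",f0)
for c,T in((.36,1.5),(.36,2.5),(.38,3.5),(.40,4.5),(.42,6)):
    r=move_linear(cpos(c),rate=.02,until_force=T)
    a=[]
    for _ in range(6): a.append(read_wrist_force()-f0); dwell(.01)
    tt=[ -np.array(x)@(Rz@[np.sin(c-.85),np.cos(c-.85),0]) for x in a]
    print(c,T,r,np.array(tt),np.mean(a,0),actual(),round(read_t()-t,2))
E
```

```text
0.023949793867156288 (np.float64(0.2968657112622607), np.float64(0.07029526777617955))
0.4082999999999988
zero [ 0.    0.06 -0.04] [0.38 0.62 0.29] [0. 0. 0.]
0.36 1.5 True [-0.31  0.58 -0.01  0.29 -0.38  0.35] [ 0.   -0.1   0.16] (np.float64(0.3460748535628525), np.float64(0.07021838399540278)) 0.81
0.36 2.5 True [-0.86  0.08  0.53  0.45  0.93 -0.21] [ 0.15 -0.09  0.18] (np.float64(0.3645448004047083), np.float64(0.07065499058256051)) 1.07
0.38 3.5 True [-0.13  0.26  0.3   0.55 -0.78  0.86] [ 0.13 -0.13  0.17] (np.float64(0.3825828077165594), np.float64(0.07090678483499398)) 1.32
0.4 4.5 True [0.07 0.53 0.91 1.23 0.17 0.63] [ 0.33 -0.49 -0.22] (np.float64(0.3976190691938347), np.float64(0.07111775264259426)) 1.58
0.42 6 False [5.23 4.5  3.77 4.47 3.69 4.23] [ 1.36 -4.15 -3.44] (np.float64(0.44319481593221555), np.float64(0.0701042349914193)) 1.99
```

```bash
cat > sw.py <<'E'
from h import *
import sys
np.set_printoptions(precision=2,suppress=True)
f0=np.load("f0.npy")
def go(c,n=8,rate=.02):
    r=move_linear(cpos(c),rate=rate,until_force=14)
    a=[]
    for _ in range(n): a.append(read_wrist_force()-f0); dwell(.01)
    tv=Rz@[np.sin(c-.85),np.cos(c-.85),0]; rv=Rz@[-np.cos(c-.85),np.sin(c-.85),0]
    m=np.mean(a,0); print(f"{c:.3f}",r,"Ft %.2f Fr %.2f Fz %.2f"%(-m@tv,-m@rv,-m[2]),"t %.2f"%read_t())
    return -m@tv
if __name__=="__main__":
    a,b,s,lim=map(float,sys.argv[1:])
    for c in np.arange(a,b+1e-6,s):
        if go(c)>lim: break
E
python3 sw.py .46 .66 .04 6
```

```text
0.460 False Ft 4.00 Fr -0.71 Fz 2.62 t 14.17
0.500 False Ft 3.63 Fr -0.81 Fz 2.65 t 14.53
0.540 False Ft 3.49 Fr -0.59 Fz 2.33 t 14.88
0.580 False Ft 3.55 Fr -0.21 Fz 2.10 t 15.24
0.620 False Ft 3.51 Fr -0.13 Fz 2.39 t 15.60
0.660 False Ft 3.61 Fr 0.21 Fz 2.37 t 15.96
```

```bash
python3 sw.py .70 1.3 .04 4.6
```

```text
0.700 False Ft 3.49 Fr 0.07 Fz 2.25 t 16.32
0.740 False Ft 3.20 Fr 0.50 Fz 2.23 t 16.68
0.780 False Ft 3.58 Fr 0.55 Fz 1.95 t 17.03
0.820 False Ft 3.50 Fr 0.54 Fz 2.26 t 17.39
0.860 False Ft 3.17 Fr 0.96 Fz 2.00 t 17.75
0.900 False Ft 3.55 Fr 1.05 Fz 2.38 t 18.11
0.940 False Ft 3.23 Fr 1.52 Fz 2.41 t 18.47
0.980 False Ft 3.65 Fr 1.57 Fz 2.51 t 18.82
1.020 False Ft 3.26 Fr 1.36 Fz 2.34 t 19.18
1.060 False Ft 3.97 Fr 2.32 Fz 2.80 t 19.54
1.100 False Ft 4.57 Fr 2.51 Fz 3.06 t 19.90
1.140 False Ft 4.97 Fr 3.16 Fz 2.77 t 20.26
```

```bash
python3 - <<'E'
from sw import *
go(1.155,20)
im,W=cloud("wrist"); cv2.imwrite("pics/w3.png",im)
im2,_=get_image("scene"); cv2.imwrite("pics/s3.png",cv2.resize(im2[130:280,150:300],None,fx=4,fy=4))
E
```

```text
1.155 False Ft 5.51 Fr 3.53 Fz 2.95 t 20.68
```

View pics/w3.png

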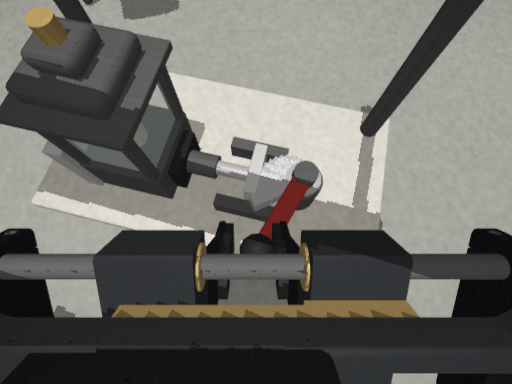

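View pics/s3.png

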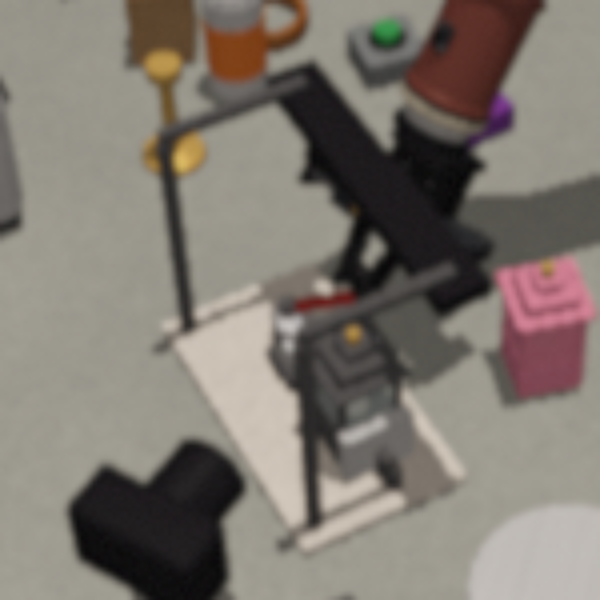

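```bash
python3 - <<'E'
from h import *
np.set_printoptions(precision=3,suppress=True)
f0=np.load("f0.npy")
move_linear(cpos(1.155,0.0),rate=.03)
print("centred",fmean(6)-f0)
move_gripper(.034)
print("open",fmean(6)-f0)
p=read_ee_pos()
print(move_linear(p-RK[:,2]*.16,rate=.12,until_force=5),fmean(4)-f0,read_t())
im,_=get_image("scene"); cv2.imwrite("pics/s4.png",cv2.resize(im[130:280,150:300],None,fx=4,fy=4))
b=np.array([.438,-.338,.20])
for sg in(1,-1): print(sg,solve_ik(b,RT(sg,0,-TH)),solve_ik(b,RT(sg,0,-TH-.6)))
print(read_qpos(),read_ee_pos())
E
```

```text
centred [ 0.395 -0.564 -0.047]
open [ 0.218 -0.077 -0.07 ]
False [0.185 0.439 0.178] 23.3
1 [-0.387  0.258  1.137  1.775 -0.245  1.265  2.383] [-0.385  0.257  1.133  1.775 -0.244  1.265  1.781]
-1 [ 0.118  0.154  0.513  1.757 -0.08   1.251 -0.92 ] [ 0.274  0.149  0.337  1.75  -0.052  1.251 -1.547]
[-0.178 -0.221  0.265  2.234 -0.293  0.573 -0.981] [ 0.553 -0.027  0.197]
```

View pics/s4.png

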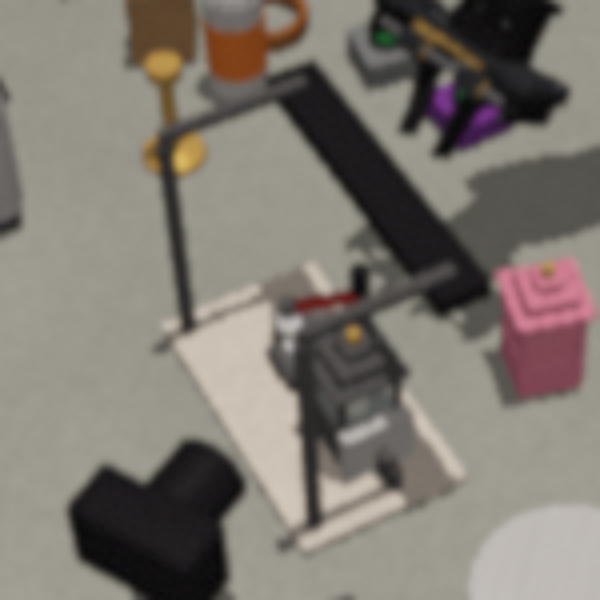

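```bash
python3 - <<'E'
from h import *
np.set_printoptions(precision=4,suppress=True)
RB=RT(-1,0,-TH-.6)
move_ptp(np.array([.40,-.30,.22]),RB)
move_gripper(.0,20)
print(read_t(),read_gripper_width())
im,W=cloud("wrist"); cv2.imwrite("pics/w5.png",im)
for r in masks_of("wrist","button_top"):
    w=W[r['pixels']]; print(r['p'],r['centre'],r['pixels'].sum(),np.nanmedian(w,0),np.nanmax(w[:,2]))
hsv=cv2.cvtColor(im,cv2.COLOR_BGR2HSV)
g=(hsv[...,0]>40)&(hsv[...,0]<90)&(hsv[...,1]>120)&(hsv[...,2]>50)&(W[...,2]>.047)&(W[...,2]<.06)
n,l,s,c=cv2.connectedComponentsWithStats(g.astype(np.uint8))
for i in range(1,n):
    if s[i,4]>50: w=W[l==i]; print("wrist green",c[i],s[i,4],w.mean(0),np.ptp(w,axis=0))
im,W=cloud("top"); hsv=cv2.cvtColor(im,cv2.COLOR_BGR2HSV)
g=(hsv[...,0]>40)&(hsv[...,0]<90)&(hsv[...,1]>90)&(W[...,2]>.047)&(W[...,2]<.06)&(W[...,0]<.5)
n,l,s,c=cv2.connectedComponentsWithStats(g.astype(np.uint8))
for i in range(1,n):
    if s[i,4]>20: w=W[l==i]; print("top green",c[i],s[i,4],w.mean(0),np.ptp(w,axis=0))
E
```

```text
25.3833 3.709611688426965e-05
0.9 [213.4, 199.7] 469 [ 0.4004 -0.2191  0.0533] 0.055306522898473987
0.73 [133.8, 264.1] 524 [ 0.4365 -0.3415  0.0534] 0.055532265705269424
wrist green [262.3868 134.3562] 393 [ 0.4371 -0.3396  0.0534] [0.028  0.0276 0.0079]
wrist green [199.2184 213.2109] 403 [ 0.4007 -0.2188  0.0531] [0.0287 0.0286 0.0083]
top green [335.0274 248.3425] 73 [ 0.4013 -0.2149  0.0538] [0.0283 0.0277 0.0093]
```

View pics/w5.png

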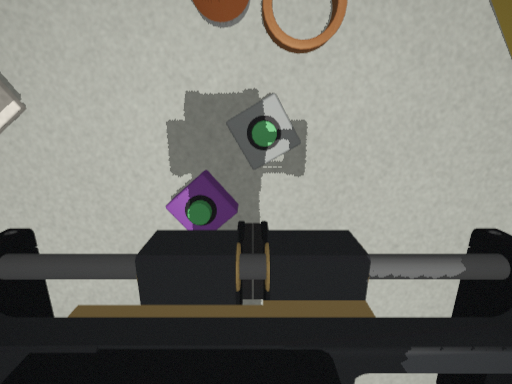

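```bash
python3 - <<'E'
from h import *
np.set_printoptions(precision=4,suppress=True)
RB=RT(-1,0,-TH-.6); b=np.array([.4375,-.3395,0])
move_ptp(b+[0,0,.12],RB)
move_linear(b+[0,0,.062],rate=.08)
f0=fmean(10)[2]; print("t",read_t(),f0); np.save("fz0.npy",f0)
for z in np.arange(.057,.0445,-.001):
    move_linear(b+[0,0,z],rate=.02,until_force=6)
    f=fmean(6)[2]-f0; print(round(z,4),read_ee_pos()[2],round(f,2),round(read_t(),2))
    if f>3.0: break
E
```

```text
t 27.1083 0.03138737057230677
0.057 0.057008000710260895 0.04 27.61
0.056 0.056025315175579196 -0.11 27.96
0.055 0.054968307049830675 0.15 28.31
0.054 0.053990498607925375 -0.16 28.66
0.053 0.05309964392106409 1.05 29.01
0.052 0.052052035338486555 1.11 29.36
0.051 0.051030144657301754 1.64 29.71
0.05 0.05001899535147978 1.79 30.06
0.049 0.04902299904822964 2.33 30.41
0.048 0.04832835413488873 6.8 30.76
```

```bash
python3 - <<'E'
from h import *
RB=RT(-1,0,-TH-.6); b=np.array([.4375,-.3395,0]); f0=float(np.load("fz0.npy"))
def rep(s): print(s,read_ee_pos()[2],round(fmean(6)[2]-f0,2),round(read_t(),2))
move_linear(b+[0,0,.0484],rate=.01); rep("half")
dwell(1.0); rep("half")
move_linear(b+[0,0,.0436],rate=.03); rep("down")
for z in(.0431,.0426,.0421):
    move_linear(b+[0,0,z],rate=.02); rep(z)
    if read_ee_pos()[2]<.0437 and fmean(5)[2]-f0>11: break
dwell(.2)
move_linear(b+[0,0,.07],rate=.05); rep("up")
move_linear(b+[0,0,.20],rate=.15); rep("clear")
im,W=cloud("wrist")
for r in masks_of("wrist","button_top"): print(r['p'],r['centre'],np.nanmedian(W[r['pixels']],0))
im,_=get_image("scene"); cv2.imwrite("pics/s6.png",cv2.resize(im[100:290,150:300],None,fx=3.1,fy=3.1))
im,_=get_image("top"); cv2.imwrite("pics/t6.png",im)
E
```

```text
half 0.04848246476045044 4.49 31.11
half 0.04848495222373835 5.02 32.21
down 0.04388863609574711 9.01 32.62
0.0431 0.04351882097066881 9.4 32.97
0.0426 0.04325175745937452 11.97 33.4
up 0.06970074323868156 -0.01 34.48
clear 0.1989693903056878 -0.61 35.6
0.66 [178.2, 255.8] [ 0.43769566 -0.34255483  0.05354418]
```

View pics/s6.png

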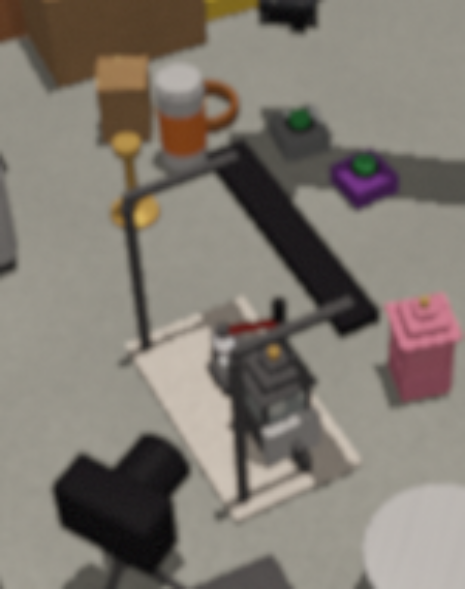

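View pics/t6.png

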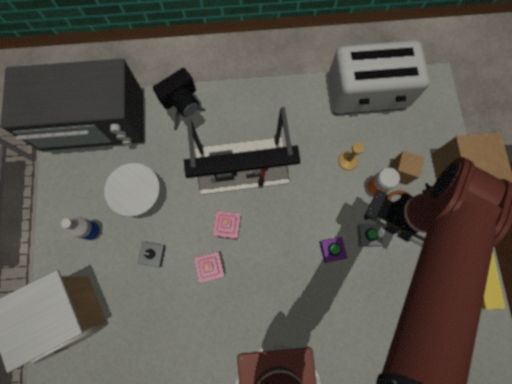

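The lantern stands upright against the fence (about (280,400) in the scene crop). The button is back up at z 0.0535. The bystanders show at their starting pixels and the gripper is clear, so I'm handing in.

```bash
python3 -c "
from rig import *
print(read_t(),read_wrist_force(),read_joint_vel()); sign_off()"
```

```text
35.8 [-0.08855916  0.28242136 -0.75716128] [-0.00053337 -0.00373093  0.0020565  -0.00301134  0.00134203  0.00085346
 -0.00017251]
the job is handed in; nothing more can be done
```

I clamped the lantern, took the picture with the green button on the grey box, and handed the job in at about 36 s. No verdict is reported.

- **Clamp:** I swung the knob with the fingers caged loosely around it. The force at the knob was steady at about 3.4 N, then rose from lever angle 1.04 rad onwards. I stopped at 1.155 rad, 2.1 N above the steady level. From the force rise that is a grip of about 9 to 10 N; from the lever travel it is about 11 N. Both are well inside 4 to 16 N. I then opened the fingers and backed out along the tool axis, and the force on the tool was about zero.
- **Shutter:** The button stopped at halfway, about 5 mm down at 4.5 to 5 N, and I held it there for over a second. I then pressed it about 5 mm further, where the force went above 10 N (12 N at the bottom), and let it come up.
- **Last checks:** The button top was back at 53.5 mm. In the pictures the lantern stood upright against the fence and the lever had not moved. The bystanders looked to be where they started, though the arm partly hid the tape roll in the last top view. The robot was touching nothing.
- **Not as planned:** My first try, with the knob gripped, built up about 7 N of sideways force, so I switched to the loose cage. The first press touched 6.8 N at the halfway stop, just under the 7 N that starts the second stage. The grip after release was not measured directly, only worked out from these readings.

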